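Lower the ratchet work rest

TASK

The tilting brick rest stands raised, held by a pawl in its ratchet teeth. With the fingertips press the pawl's pedal down until the pawl throws clear of the teeth and stays there, then push the free end of the rest down until it lies flat on its stop, and leave the pawl thrown clear. Only press and push: lift nothing, do not force the rest against engaged teeth, and leave the cup, the tin and the wedge where they stand.

Things in the scene. Friction and masses are not known exactly. Their poses are not given: they have to be found in the camera images.
- stand: Grey steel stand of the rest, fixed to the bench: foot plate 295 x 90 x 8 mm with four bolt heads and upright cheeks, on a wooden sole board 315 x 110 x 14 mm. Origin on the bench top right under the rest's hinge; its x axis points level along the lowered rest, away from the pedal (the rest lies on the +x side, the pedal on the -x side); y along the hinge pin; z up. The sole board runs from x = -115 to +200 mm.
- hinge (a point): Centre of the hinge pin of the rest, 76 mm above the bench; the pin is level along the stand's y. The rest's bright toothed wheel (100 mm across) turns on it.
- rest (a joint): Angle of the rest about the hinge: 0 = lying flat on its stop, growing as the free end goes up; raised 0.55 to 0.95 rad at the start. The hinge is stiff: the rest stays where it is left and takes 3 to 8 N at the free end to push down once the pawl is clear; while the pawl is in, teeth 0.31 rad apart stop it from going down.
- plate_end (a point): Where to push: on the upper face of the plywood plate (110 x 100 x 12 mm) of the rest, on its centre line, 20 mm from its free end. With the rest flat this point is 165 mm out from the hinge along stand x and 18 mm above the hinge height (94 mm above the bench); it swings about the hinge with the rest. The axes turn with the rest.
- pawl (a joint): Angle of the throw-over pawl: about 0 to 0.12 rad = nose in the teeth or on a tooth's back, 0.4 rad = end stop, clear of the teeth. A dark round weight standing above its pivot (34 mm across, 44 mm long, its top about 169 mm above the bench) topples it to whichever side of 0.2 rad it is on, and it stays there. Pressing the pedal down raises the value.
- pedal (a point): Centre of the top of the pawl's ribbed steel pedal, 34 x 44 mm (44 along the hinge pin), 137 mm behind the hinge (stand x = -137) and 127 mm above the bench when the pawl is in. Pressed straight down it takes 0.5 to 5 N and goes down about 27 mm to its stop, around a pivot 67 mm away towards the hinge (stand x = -70 mm, 108 mm above the bench). Its tilt goes from 0.2 rad one way to 0.2 rad the other.
- cup: Loose enamel mug, 70 mm wide, 78 mm high, origin under it; stands beside the rest. To be left alone.
- tin: Loose round metal tin, 72 mm wide, 80 mm high, origin under its centre; stands beside the pedal. To be left alone.
- wedge: Loose wooden wedge, 36 x 130 x 28 mm, origin under its centre; lies beside the stand. To be left alone.

How it is judged:
On the way, in this order (a step that is already met when the one before it is completed fails the run):
1. the pawl is thrown clear of the teeth while the rest still stands raised as it was (value of joint pawl above 0.33 rad and distance of plate_end from where it was at the start of the episode below 0.03 m), for 0.2 s.
2. the rest is pushed down flat (value of joint rest below 0.05 rad), for 0.2 s.
At the end, for the whole second after the job is handed in: The rest lies flat on its stop (within 0.05 rad), the pawl is thrown clear (over 0.33 rad), and cup, tin and wedge are within 20 mm of where they stood (value of joint rest below 0.05 rad and value of joint pawl above 0.33 rad and distance of each of cup, tin, wedge from where it was at the start of the episode below 0.02 m); the robot touches nothing.
It fails at once if the rest is lifted higher instead of being pushed down (over 1.08 rad) (value of joint rest above 1.08 rad).
It fails at once if the rest is forced down with over 25 N while the pawl is in the teeth (value of joint pawl below 0.2 rad and contact force between the fingers and rest above 25 N).
It fails at once if cup, tin or wedge is disturbed (moved over 20 mm) (distance of any of cup, tin, wedge from where it was at the start of the episode above 0.02 m).
It also fails if it takes over 42 s, if anything falls off the work surface, if the arm or the gripper's body presses on something with over 40 N, if the wrist force passes 120 N, or if a joint passes its speed limit or range.

ROBOT

A 7-joint arm with a two-finger parallel gripper is mounted at the origin on the work surface; the furniture and walls round the work are solid. World frame = base frame: x ahead of the robot, y to its left, z up, the work surface at z = 0. Lengths are in m, angles in rad, forces in N, time in s.
With the tool pointing down it reaches from about 0.4 to 0.875 m from the base axis. Payload 19.3 kg.
Tool frame: the origin (TCP) lies at the very end of the fingers, on their centre line; the grasp point (between the pads) lies bot.tcp_to_grasp behind it (bot.tcp_to_grasp is the distance from the TCP to the grasp point, in m); z points along the fingers, y is the direction in which the jaws open and shut (so a half turn about z gives the same grasp; the last joint's range is limited). The gripper opens to 85 mm and grips with 20 to 120 N. Pads are 22 mm wide; open, the fingers measure 114 mm over their backs; the gripper's body (76 mm by 85 mm) begins 54 mm behind the grasp point. The pads swing forward as they close: fully open they stand 13 mm farther back than shut.
Start: joints at [1.271, 0.521, -0.036, 1.599, 0.021, 1.021, -0.113], TCP at [0.142, -0.609, 0.231] pointing down, gripper open.
Joint ranges: [-2.91, 2.91], [-0.3, 2.13], [-1.5, 1.42], [0.17, 2.43], [-1.26, 4.41], [0.16, 1.93], [-2.52, 2.52]. Speed limits (rad/s): [1.89, 1.89, 2.39, 2.39, 3.01, 3.01, 3.01].

INTERFACE

Orientations are given as [roll, pitch, yaw] about the fixed x, y, z axes, in that order (R = Rz(yaw) Ry(pitch) Rx(roll)).
In Python, from workcell import bot gives the robot as it stands.
- The arm moves only by the tool servo_tool, never from a script. Its argument "targets" is a list of rows, each a list of 2 entries, a list of its own where there are three numbers: the shift along the tool's x, y, z in units of 0.05 m (1.0 is 0.05 m), then the turn about the tool's z in units of 5 degrees (1.0 is 5 degrees). A call has 1 to 12 rows; each row shifts and turns the commanded pose from where the row before left it, along the tool's axes as they then stand; what a row does not reach is not made up. A row lasts 1/8 s, in which the tool goes at most 62.5 mm and 10.7 degrees, less where a joint would pass 70% of its speed; a pose out of reach is approached as far as the arm can. A call with a number of a shift or a turn outside -1 to 1 is refused whole. A call with a gripper value outside its range is refused whole. "gripper" is the opening, from -1 (shut) to 1 (fully open), so that 0 is half open, set as the call begins (left out, the last holds). The fingers move at their own pace and stop on an object; "newtons" is the grip in N (left out, the last holds). Time passes only in rows, so rows that do not move let the fingers close. It gives the time, the measured TCP pose, the force and the opening at its end, in the units of the state.
- bot.observe(): the state, without advancing time (a new reading comes with each control period).
- bot.grab_frame(name): name is "scene" or "top"; returns the picture (384x512x3 uint8, blue, green, red); there is no depth.
- bot.get_calibration(name): a dict with "fx", "fy", "cx", "cy" (pixels), "pose" (4x4, takes a point from camera to world coordinates). Camera axes: x right, y up, looking along -z (the intrinsics and any distortion apply to the point x, -y, -z); pixel columns grow to the right and rows downward; lengths in m; the calibration is good to about 2 mm. A picture is of the moment at which its call begins. get_calibration takes no time and is no camera call.
- bot.job_done(): hands the job in, once; it reports no verdict.
The state is a dict: "clock": time; "qpos": joint angles; "qd": joint speeds; "joint_efforts": joint torques, N m; "position": TCP position; "tool_rot": TCP orientation; "force": force on the tool from outside, world axes, zero at the start; "moment": the same for the moment, N m; "grip_width": finger opening in m.
Only numpy, scipy, OpenCV 4.12 (cv2) and the standard library are available. Lean on these libraries where they do the work, as an engineer would, in place of code of your own. Each camera call takes 0.05 s, during which the arm holds its last target.

## Working session

There is one attempt and no reset: what is moved stays moved. The work goes in short steps, Python scripts to look and compute and a tool call to move; the robot and the scene stay as the last step left them, time stands still between calls to the robot, and variables do not carry over. Pictures are saved under pics/ and viewed, and the job is handed in when it is done.

Besides the shell and the picture viewer there is one more tool, called after "Emit:" as name([rows], argument=value, ...), one row to a line, values as JSON. servo_tool: Moves the arm, as the interface text tells. Its arguments: {"type":"object","properties":{"targets":{"type":"array","items":{"type":"array"}},"gripper":{"type":"number"},"newtons":{"type":"number"}},"required":["targets"]}

```bash
mkdir -p pics; python3 - <<'E'
from workcell import bot
import cv2
for n in("scene","top"):
    cv2.imwrite(f"pics/{n}0.png",bot.grab_frame(n)); c=bot.get_calibration(n); print(n,c)
o=bot.observe();print({k:o[k] for k in("clock","position","tool_rot","force","grip_width")},bot.tcp_to_grasp)
E
```

```text
scene {'fx': 408.19653052177244, 'fy': 408.19653052177244, 'cx': 251.53092579574724, 'cy': 199.8838161423291, 'pose': array([[-0.8115338 ,  0.21335029, -0.54396189,  0.09379495],
       [-0.58409181, -0.32138477,  0.74535132,  0.64293816],
       [-0.01580015,  0.92260148,  0.38543076,  0.42982204],
       [ 0.        ,  0.        ,  0.        ,  1.        ]])}
top {'fx': 389.437748897556, 'fy': 389.437748897556, 'cx': 253.14610322272614, 'cy': 186.77228095449928, 'pose': array([[ 0.01130094,  0.99770177, -0.06680916,  0.50383729],
       [-0.9995568 ,  0.01311161,  0.02672611,  0.03096293],
       [ 0.02754066,  0.06647752,  0.99740777,  0.96537512],
       [ 0.        ,  0.        ,  0.        ,  1.        ]])}
{'clock': 0.1, 'position': array([ 0.14224531, -0.60831154,  0.23080466]), 'tool_rot': array([-3.14061698e+00,  8.11388515e-05,  2.29732117e-01]), 'force': array([ 0.1770316 , -0.86158961,  0.34792444]), 'grip_width': 0.08522169998782561} 0.0187
```

View pics/scene0.png

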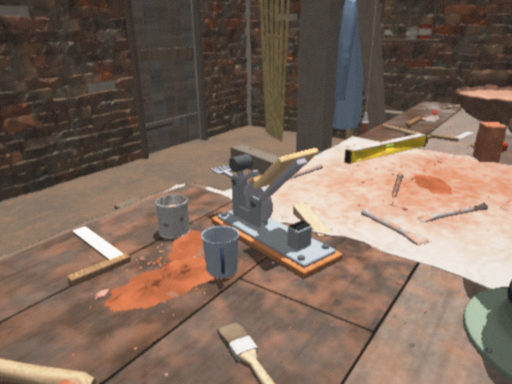

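View pics/top0.png

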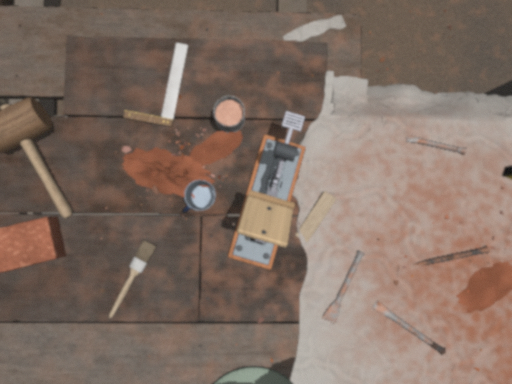

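```bash
python3 - <<'E'
import cv2
a=cv2.imread("pics/top0.png")[95:280,180:350];cv2.imwrite("pics/topz.png",cv2.resize(a,None,fx=3.2,fy=3.2,interpolation=cv2.INTER_CUBIC))
a=cv2.imread("pics/scene0.png")[135:280,145:350];cv2.imwrite("pics/scz.png",cv2.resize(a,None,fx=3.8,fy=3.8,interpolation=cv2.INTER_CUBIC))
E
```

```text
(no output)
```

View pics/topz.png

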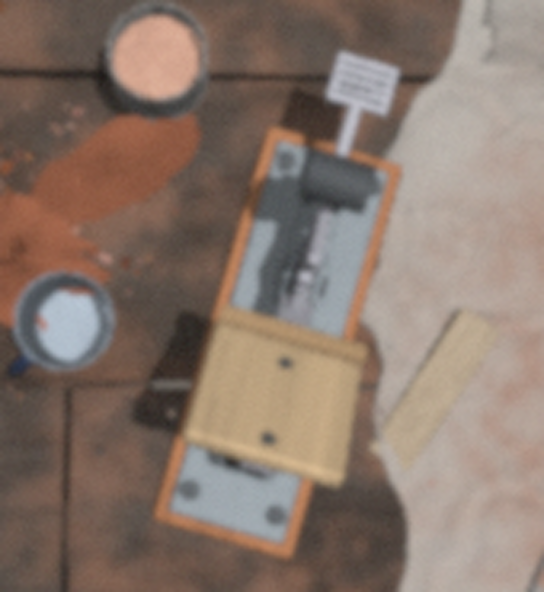

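View pics/scz.png

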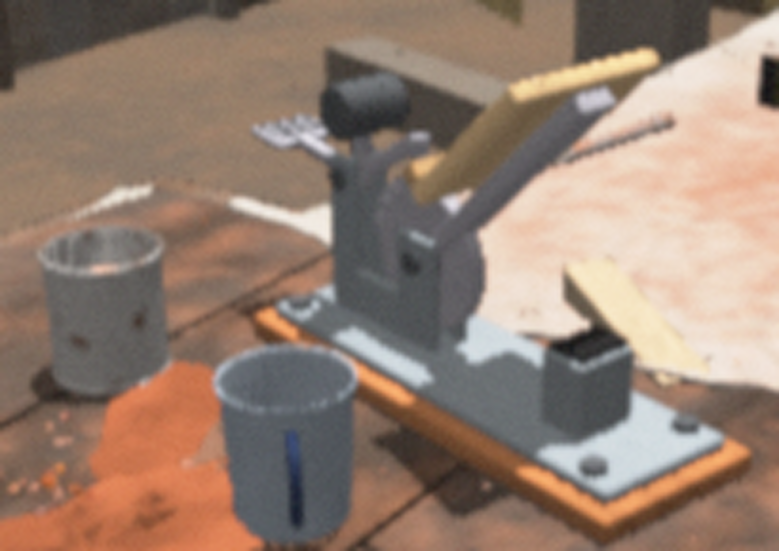

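```bash
cat > h.py <<'E'
import numpy as np
from workcell import bot
def ray(n,u,v):
    c=bot.get_calibration(n);P=c["pose"]
    d=P[:3,:3]@np.array([(u-c["cx"])/c["fx"],-(v-c["cy"])/c["fy"],-1]);return P[:3,3],d
def onz(n,u,v,z):
    o,d=ray(n,u,v);return o+d*(z-o[2])/d[2]
def tz(x,y):return 180+(x+.5)/3.2-.5,95+(y+.5)/3.2-.5
def sz(x,y):return 145+(x+.5)/3.8-.5,135+(y+.5)/3.8-.5
def tri(a,b):
    (o1,d1),(o2,d2)=ray("top",*a),ray("scene",*b)
    s=np.linalg.lstsq(np.c_[d1,-d2],o2-o1,rcond=None)[0]
    p,q=o1+s[0]*d1,o2+s[1]*d2
    return (p+q)/2,np.linalg.norm(p-q)
E
python3 - <<'E'
from h import *
np.set_printoptions(precision=4,suppress=True)
C=[onz("top",*tz(*p),.014)[:2] for p in[(272,128),(402,165),(157,518),(293,557)]]
print(C)
fl,fr,nl,nr=C
print("len",np.linalg.norm(fl-nl),np.linalg.norm(fr-nr),np.linalg.norm(fl-fr),np.linalg.norm(nl-nr))
ex=(nl+nr-fl-fr);ex/=np.linalg.norm(ex);print("ang",np.arctan2(ex[1],ex[0]))
o=sum(C)/4-ex*.0425;print("origin",o)
print("pedal pred",o-ex*.137,"meas",onz("top",*tz(363,83),.127))
# pedal tri
print(tri(tz(363,83),sz(290,131)))
# plate free-end corners: top left/right upper face
for a,b in[((183,440),(657,52)) ]:pass
print("plate L", tri(tz(185,434),sz(512,95)), "?")
print("plate other", tri(tz(337,475),sz(655,52)), tri(tz(185,434),sz(655,52)), tri(tz(337,475),sz(512,95)))
for n,p,z in[("cup",(64,320),.078),("tin",(155,58),.08)]:print(n,onz("top",*tz(*p),z))
for p in[(462,310),(497,328),(380,440),(408,465)]:print("wedge",onz("top",*tz(*p),.028))
E
```

```text
[array([ 0.6971, -0.0215]), array([ 0.6699, -0.1225]), array([0.3979, 0.0626]), array([ 0.3695, -0.0405])]
len 0.3108552552131572 0.3113392499707319 0.10456309785583301 0.10692211173433949
ang 2.8712745159581203
origin [ 0.5746 -0.0418]
pedal pred [ 0.7066 -0.0784] meas [ 0.7063 -0.0773  0.127 ]
(array([ 0.7094, -0.0781,  0.1174]), np.float64(0.00175198495635344))
plate L (array([0.47  , 0.04  , 0.2117]), np.float64(4.8592586789566656e-05)) ?
plate other (array([ 0.4447, -0.0525,  0.2147]), np.float64(0.004390026877172995)) (array([0.4412, 0.0245, 0.2331]), np.float64(0.06701783818659901)) (array([ 0.4745, -0.0333,  0.1966]), np.float64(0.07047668089477811))
cup [0.5437 0.1286 0.078 ]
tin [0.7333 0.0669 0.08  ]
wedge [ 0.5573 -0.1661  0.028 ]
wedge [ 0.544  -0.1928  0.028 ]
wedge [ 0.4588 -0.1042  0.028 ]
wedge [ 0.4404 -0.1253  0.028 ]
```

Emit:
servo_tool([
  [[0,0,-0.1],0.95],
  [[0,0,-0.1],0.95],
  [[0,0,-0.1],0.95],
  [[0,0,-0.1],0.95],
  [[0,0,0],0.95],
  [[0,0,0],0.95],
  [[0,0,0],0],
], gripper=-1)

```text
clock: 0.98
position: [0.1424, -0.6084, 0.251]
tool_rot: [-3.141, 0.0, -0.267]
force: [0.5, -0.6, -0.4]
grip_width: 0.0001
```

```bash
cat > d.py <<'E'
from h import *
from scipy.spatial.transform import Rotation as R
import sys
o=bot.observe();r=R.from_euler("xyz",o["tool_rot"]).as_matrix()
np.set_printoptions(precision=3,suppress=True)
print(o["clock"],o["position"],o["tool_rot"],o["force"],o["grip_width"],o["qpos"])
O=np.array([.5746,-.0418,0]);a=2.871;S=np.array([[np.cos(a),-np.sin(a),0],[np.sin(a),np.cos(a),0],[0,0,1]])
print("in stand",S.T@(np.array(o["position"])-O))
t=O+S@np.array(list(map(float,sys.argv[1:4])))
print("target",t,"tool units",r.T@(t-o["position"])/.05)
E
python3 d.py -.142 0 .16
```

```text
0.975 [ 0.142 -0.608  0.251] [-3.141  0.    -0.267] [ 0.47  -0.582 -0.396] 0.00014791906760957646 [ 1.189  0.504  0.085  1.582 -0.047  1.058 -0.552]
in stand [0.265 0.662 0.251]
target [ 0.711 -0.08   0.16 ] tool units [  8.188 -13.201   1.822]
```

Emit:
servo_tool([
  [[0.34,-0.55,0],0],
  [[0.34,-0.55,0],0],
  [[0.34,-0.55,0],0],
  [[0.34,-0.55,0],0],
  [[0.34,-0.55,0],0],
  [[0.34,-0.55,0],0],
  [[0.34,-0.55,0],0],
  [[0.34,-0.55,0],0],
  [[0.34,-0.55,0],0],
  [[0.34,-0.55,0],0],
  [[0.34,-0.55,0],0],
  [[0.34,-0.55,0],0],
])

```text
clock: 2.48
position: [0.427, -0.3435, 0.2513]
tool_rot: [3.142, 0.0, -0.265]
force: [1.1, -0.0, 0.1]
grip_width: 0.0002
```

Emit:
servo_tool([
  [[0.34,-0.55,0],0],
  [[0.34,-0.55,0],0],
  [[0.34,-0.55,0],0],
  [[0.34,-0.55,0],0],
  [[0.34,-0.55,0],0],
  [[0.34,-0.55,0],0],
  [[0.34,-0.55,0],0],
  [[0.34,-0.55,0],0],
  [[0.34,-0.55,0],0],
  [[0.34,-0.55,0],0],
  [[0.34,-0.55,0],0],
  [[0,0,0],0],
])

```text
clock: 3.98
position: [0.6877, -0.0994, 0.2504]
tool_rot: [-3.14, 0.001, -0.262]
force: [0.3, -0.7, 0.4]
grip_width: -0.0003
```

```bash
python3 d.py -.142 0 .14
```

```text
3.975 [ 0.688 -0.099  0.25 ] [-3.14   0.001 -0.262] [ 0.303 -0.665  0.352] -0.0003200671988696994 [ 0.104  0.623 -0.075  1.368  0.046  1.154 -1.81 ]
in stand [-0.124  0.025  0.25 ]
target [ 0.711 -0.08   0.14 ] tool units [ 0.359 -0.501  2.209]
```

Emit:
servo_tool([
  [[0.18,-0.25,0],0],
  [[0.18,-0.25,0],0],
  [[0,0,0.4],0],
  [[0,0,0.4],0],
  [[0,0,0.4],0],
  [[0,0,0.4],0],
  [[0,0,0.4],0],
  [[0,0,0],0],
  [[0,0,0],0],
])

```text
clock: 5.1
position: [0.711, -0.0827, 0.1519]
tool_rot: [-3.141, -0.001, -0.268]
force: [0.1, 0.4, 0.7]
grip_width: 0.0002
```

```bash
python3 d.py -.142 0 .108; python3 -c "
from h import *;import cv2
cv2.imwrite('pics/s1.png',cv2.resize(bot.grab_frame('scene')[100:280,145:350],None,fx=3.3,fy=3.3))"
```

```text
5.1 [ 0.711 -0.083  0.152] [-3.141 -0.001 -0.268] [0.052 0.411 0.7  ] 0.00016713798080599744 [ 0.076  0.748 -0.074  1.396  0.06   1.    -1.849]
in stand [-0.142  0.003  0.152]
target [ 0.711 -0.08   0.108] tool units [-0.009 -0.059  0.877]
```

View pics/s1.png

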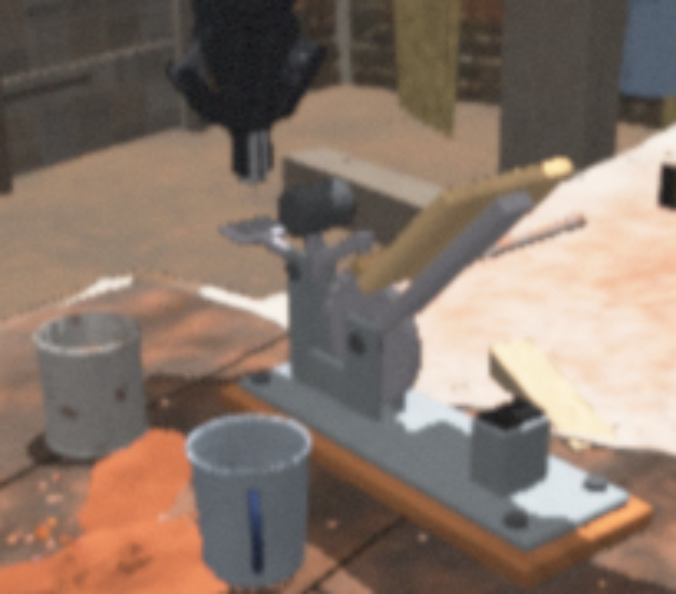

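Emit:
servo_tool([
  [[0,-0.06,0.15],0],
  [[0,0,0.15],0],
  [[0,0,0.12],0],
  [[0,0,0.1],0],
  [[0,0,0.1],0],
  [[0,0,0.1],0],
  [[0,0,0.1],0],
  [[0,0,0.06],0],
  [[0,0,0],0],
  [[0,0,0],0],
  [[0,0,0],0],
])

```text
clock: 6.52
position: [0.7115, -0.0798, 0.1075]
tool_rot: [-3.142, -0.0, -0.268]
force: [0.2, -0.0, 0.5]
grip_width: 0.0003
```

```bash
python3 d.py -.142 0 .105; python3 -c "
from h import *;import cv2
cv2.imwrite('pics/s2.png',cv2.resize(bot.grab_frame('scene')[100:280,145:350],None,fx=3.3,fy=3.3))"
```

```text
6.525 [ 0.712 -0.08   0.107] [-3.142 -0.    -0.268] [ 0.187 -0.041  0.531] 0.00028053601239390314 [ 0.072  0.797 -0.073  1.422  0.066  0.925 -1.858]
in stand [-0.142 -0.     0.107]
target [ 0.711 -0.08   0.105] tool units [-0.002  0.     0.05 ]
```

View pics/s2.png

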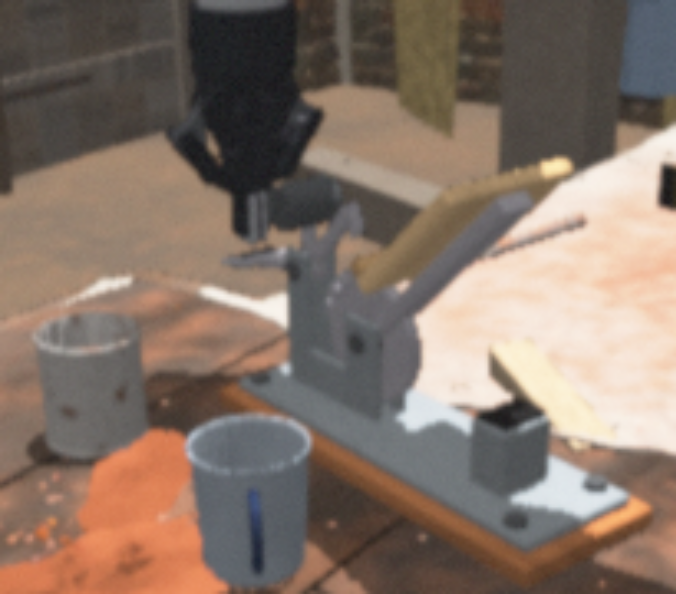

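Emit:
servo_tool([
  [[0,0,-0.4],0],
  [[0,0,-0.6],0],
  [[0,0,-0.8],0],
  [[0,0,-0.8],0],
  [[0,0,-0.8],0],
  [[-0.6,0,0],0],
  [[-0.8,0,0],0],
  [[-0.8,0,0],0],
  [[-0.8,0,0],0],
  [[-0.8,0,0],0],
  [[-0.6,0,0],0],
  [[-0.5,0,0],0],
])

```text
clock: 8.07
position: [0.4743, -0.0147, 0.2788]
tool_rot: [-3.141, -0.002, -0.268]
force: [0.5, 0.6, 0.5]
grip_width: -0.0002
```

Emit:
servo_tool([
  [[0,0,0.2],0],
  [[0,0,0.2],0],
  [[0,0,0],0],
])

```text
clock: 8.45
position: [0.4753, -0.0151, 0.2566]
tool_rot: [3.141, 0.001, -0.268]
force: [0.6, -0.8, -0.8]
grip_width: -0.0004
```

```bash
python3 d.py .105 0 .215; python3 -c "
from h import *;import cv2
cv2.imwrite('pics/s3.png',cv2.resize(bot.grab_frame('scene')[100:280,145:350],None,fx=3.3,fy=3.3))"
```

```text
8.45 [ 0.475 -0.015  0.257] [ 3.141  0.001 -0.268] [ 0.575 -0.802 -0.762] -0.00039352872866954444 [ 0.006  0.256 -0.12   1.945  0.037  0.944 -1.97 ]
in stand [0.103 0.001 0.257]
target [ 0.473 -0.014  0.215] tool units [-0.043 -0.017  0.832]
```

View pics/s3.png

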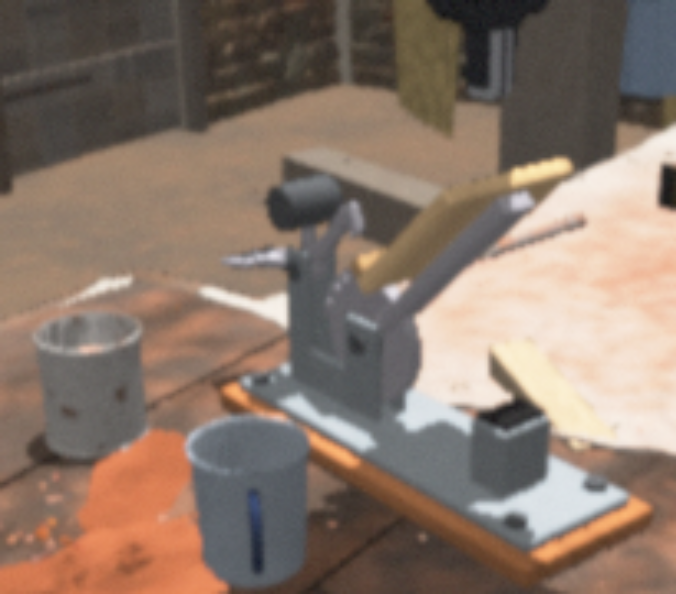

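Emit:
servo_tool([
  [[0,0,0.4],0],
  [[0,0,0.4],0],
  [[0,0,0.2],0],
  [[-0.09,0,0.12],0],
  [[-0.09,0,0.12],0],
  [[-0.09,0,0.12],0],
  [[-0.09,0,0.12],0],
  [[0,0,0],0],
])

```text
clock: 9.5
position: [0.4579, -0.0101, 0.1836]
tool_rot: [-3.141, -0.0, -0.268]
force: [0.2, -0.2, -0.8]
grip_width: 0.0001
```

```bash
python3 d.py .14 0 .157; python3 -c "
from h import *;import cv2
cv2.imwrite('pics/s4.png',cv2.resize(bot.grab_frame('scene')[100:280,145:350],None,fx=3.3,fy=3.3))"
```

```text
9.5 [ 0.458 -0.01   0.184] [-3.141 -0.    -0.268] [ 0.196 -0.193 -0.825] 6.3098687555164e-05 [-0.008  0.329 -0.122  2.069  0.058  0.747 -2.005]
in stand [0.121 0.001 0.184]
target [ 0.44  -0.004  0.157] tool units [-0.381 -0.014  0.531]
```

View pics/s4.png

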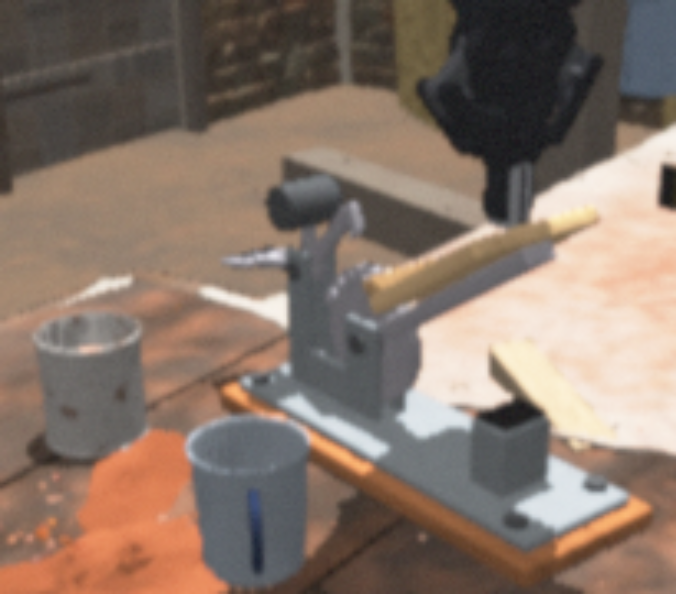

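Emit:
servo_tool([
  [[-0.1,0,0.13],0],
  [[-0.1,0,0.13],0],
  [[-0.1,0,0.13],0],
  [[-0.1,0,0.13],0],
  [[-0.06,0,0.15],0],
  [[-0.06,0,0.15],0],
  [[-0.06,0,0.15],0],
  [[-0.06,0,0.15],0],
  [[0,0,0],0],
])

```text
clock: 10.68
position: [0.4266, -0.0018, 0.1267]
tool_rot: [3.141, 0.001, -0.268]
force: [0.1, -0.2, 0.2]
grip_width: -0.0002
```

```bash
python3 d.py .158 0 .096
```

```text
10.675 [ 0.427 -0.002  0.127] [ 3.141  0.001 -0.268] [ 0.125 -0.201  0.212] -0.0002379245214643859 [-0.039  0.387 -0.119  2.191  0.083  0.569 -2.057]
in stand [0.153 0.001 0.127]
target [0.422 0.    0.096] tool units [-0.093 -0.02   0.615]
```

Emit:
servo_tool([
  [[-0.03,0,0.12],0],
  [[-0.03,0,0.12],0],
  [[-0.03,0,0.12],0],
  [[0,0,0.12],0],
  [[0,0,0.08],0],
  [[0,0,0.05],0],
  [[0,0,0],0],
  [[0,0,0],0],
])

```text
clock: 11.68
position: [0.423, -0.0006, 0.0969]
tool_rot: [-3.141, -0.001, -0.268]
force: [0.2, 0.2, 0.1]
grip_width: -0.0002
```

```bash
python3 d.py .158 0 .092; python3 -c "
from h import *;import cv2
cv2.imwrite('pics/s5.png',cv2.resize(bot.grab_frame('scene')[100:280,145:350],None,fx=3.3,fy=3.3))"
```

```text
11.675 [ 0.423 -0.001  0.097] [-3.141 -0.001 -0.268] [0.239 0.19  0.057] -0.00015883268548391995 [-0.052  0.442 -0.109  2.221  0.1    0.482 -2.078]
in stand [0.157 0.001 0.097]
target [0.422 0.    0.092] tool units [-0.018 -0.016  0.098]
```

View pics/s5.png

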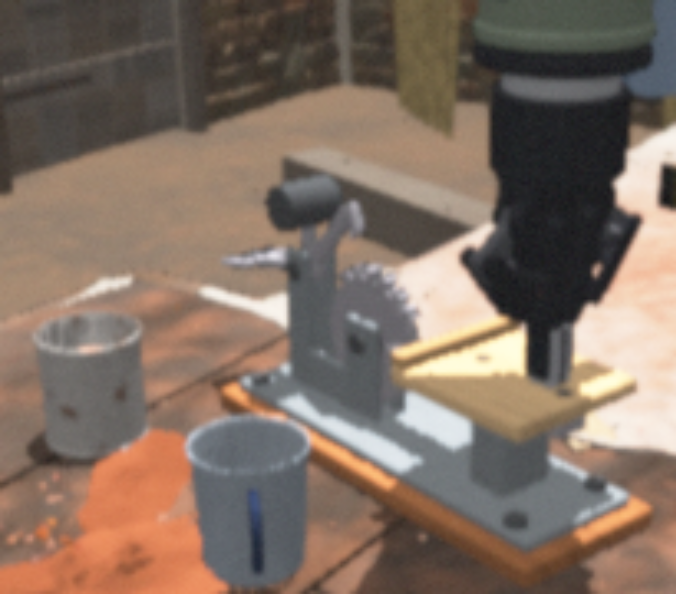

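Emit:
servo_tool([
  [[0,0,0.03],0],
  [[0,0,0.03],0],
  [[0,0,0.02],0],
  [[0,0,0],0],
])

```text
clock: 12.22
position: [0.4228, -0.0005, 0.0935]
tool_rot: [-3.141, -0.001, -0.268]
force: [-6.9, 1.3, 30.3]
grip_width: 0.0003
```

Emit:
servo_tool([
  [[0,0,-0.1],0],
  [[0,0,-0.3],0],
  [[0,0,-0.6],0],
  [[0,0,-0.8],0],
  [[0,0,-0.8],0],
  [[0,0,-0.8],0],
  [[0,0,0],0],
  [[0,0,0],0],
])

```text
clock: 13.22
position: [0.4224, -0.0006, 0.2623]
tool_rot: [3.141, 0.0, -0.268]
force: [-0.4, 0.3, -0.7]
grip_width: 0.0001
```

```bash
python3 d.py .158 0 .092; python3 -c "
from h import *;import cv2
cv2.imwrite('pics/s6.png',cv2.resize(bot.grab_frame('scene')[100:280,145:350],None,fx=3.3,fy=3.3))
cv2.imwrite('pics/t6.png',cv2.resize(bot.grab_frame('top')[95:280,180:350],None,fx=3.2,fy=3.2))"
```

```text
13.225 [ 0.422 -0.001  0.262] [ 3.141  0.    -0.268] [-0.366  0.313 -0.659] 5.0603714831912545e-05 [-0.017  0.16  -0.137  2.055  0.027  0.928 -2.008]
in stand [0.158 0.001 0.262]
target [0.422 0.    0.092] tool units [-0.005 -0.021  3.407]
```

View pics/s6.png

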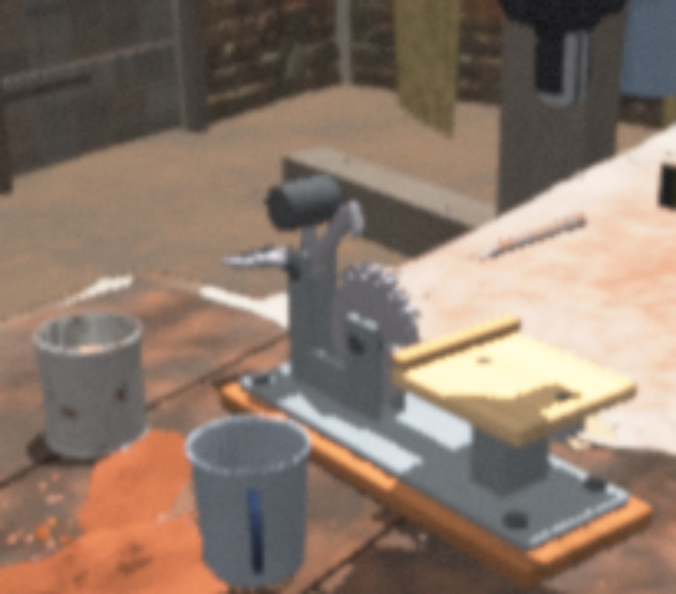

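View pics/t6.png

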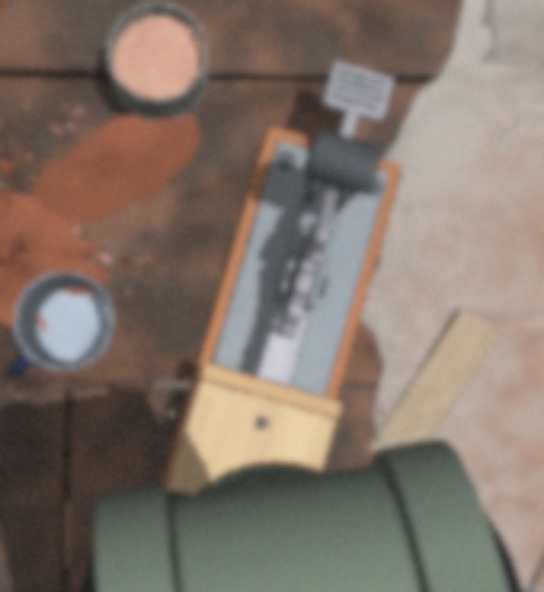

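The scene picture shows the plate flat on the stop block (520,400). The weight leans back at (303,203) and the nose is clear of the teeth. In the top picture the cup (64,320), the tin (155,58) and the visible part of the wedge are where they were at the start.

```bash
python3 -c "
from workcell import bot
bot.job_done();print(bot.observe()['clock'])"
```

```text
the job is handed in; nothing more can be done
the job is handed in; nothing more can be done
```

The pawl is thrown clear, the rest lies flat on its stop, and the job was handed in at about 13.3 s; no verdict was reported.

- **Pawl:** I pressed the pedal down about 20 mm with the shut fingertips. The pawl toppled over on its own and stayed clear after the fingers lifted, while the rest was still raised.
- **Rest:** I pushed the plate end down along its arc until the stop pushed back, about 30 N with the fingertips at z = 0.0935 m (94 mm expected when flat). The pawl was already out by then, so the 25 N limit did not apply.
- **Last checks:** After I backed off to z = 0.26 m, the scene view showed the plate flat and the pawl clear. The wrist force was under 1 N, and the cup and tin were at their starting pixels. The arm hid the near end of the wedge in the top view, but the visible part had not moved.
- **Disagreements:** Locating the pedal from both views put it about 10 mm lower than the stated 127 mm. I used the stated height, which held up when I pressed.

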